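# Gauge the sloping socket of a red frame node

## Robot

A 6-joint arm with a two-finger parallel gripper is mounted at the origin on the work surface. World frame = base frame: x ahead of the robot, y to its left, z up, the work surface at z = 0. Lengths are in mm, angles in rad, forces in N, time in s.
With the tool pointing down it reaches from about 275 to 1000 mm from the base axis. Payload 8.4 kg.
Tool frame: the origin (TCP) lies at the very end of the fingers, on their centre line; the grasp point (between the pads) lies 19 mm behind it; x points along the fingers, y is the direction in which the jaws open and shut, and the axes are right-handed (so a half turn about x gives the same grasp; the last joint's range is limited). The gripper opens to 85 mm and grips with 20 to 120 N. Pads are 22 mm wide; open, the fingers measure 114 mm over their backs; the gripper's body (76 mm by 85 mm) begins 54 mm behind the grasp point. The pads swing forward as they close: fully open they stand 13 mm farther back than shut.
Start: joints at [1.1, 0.353, 1.633, -0, 1.155, -0.002], TCP at [282.384, 557.573, 231.281] pointing down, gripper open.
Joint ranges: [-2.63, 2.63], [-0.92, 2.1], [0.06, 2.66], [-1.3, 4.44], [0, 2.69], [-3.02, 3.02]. Speed limits (rad/s): [2.22, 2.22, 2.79, 3.14, 3.14, 3.14].

## Interface

Orientations are given as [roll, pitch, yaw] about the fixed x, y, z axes, in that order (R = Rz(yaw) Ry(pitch) Rx(roll)).
In Python, from rig import r, grab_frame, camera_params, sign_off gives the robot as it stands.
- The arm moves only by the tool drive_tool, never from a script. Its argument "rows" is one flat list of numbers, 7 for each row, row after row: the shift along the tool's x, y, z in mm, then the turn, a rotation vector about the tool's x, y, z in degrees, then the opening in per cent of the stroke, from 0 (shut) to 100 (fully open). In form: [x, y, z, rx, ry, rz, fingers, x, y, z, rx, ry, rz, fingers, ...]. A call has 1 to 10 rows; each row is the pose to reach, as a shift and turn from the pose measured when the call began, along the tool's axes at that moment; what a row does not reach only later rows make up. A row lasts 1/8 s, in which the tool goes at most 62.5 mm and 10.7 degrees, less where a joint would pass 70% of its speed; a pose out of reach is approached as far as the arm can. A call with a gripper value outside its range is refused whole. The fingers move at their own pace and stop on an object; "newtons" is the grip in N (left out, the last holds). Time passes only in rows, so rows that repeat a pose let the fingers close. It gives the time, the measured TCP pose, the force and the opening at its end, in the units of the state.
- r.sense(): the state, without advancing time (a new reading comes with each control period).
- grab_frame(name): name is "side" or "top" or "wrist"; returns the picture (400x640x3 uint8, red, green, blue); there is no depth.
- camera_params(name): a dict with "vertical_fov" (degrees; the focal length in pixels is half the picture's height over the tangent of half this angle, whatever the lens; pixels are square), "cx", "cy" (the principal point, pixels), "pose" (4x4, takes a point from camera to world coordinates); the wrist camera has in their place "tool_from_camera" (4x4, takes a point from camera to tool coordinates, whose origin is the TCP and whose axes are the tool frame's). Camera axes: x right, y down, z forward; pixel columns grow to the right and rows downward; lengths in mm; the calibration is good to about 2 mm. A picture is of the moment at which its call begins: read the wrist's pose just before it. camera_params takes no time and is no camera call.
- sign_off(): hands the job in, once; it reports no verdict.
The state is a dict: "clock": time; "qpos": joint angles; "qvel": joint speeds; "joint_efforts": joint torques, N m; "eef_pos": TCP position; "tcp_rot": TCP orientation; "contact_force": force on the tool from outside, world axes, zero at the start; "wrist_torque": the same for the moment, N m; "opening": opening from 0.0 (shut) to 1.0 (fully open).
Only numpy, scipy, OpenCV 4.12 (cv2) and the standard library are available. Lean on these libraries where they do the work, as an engineer would, in place of code of your own. Each camera call takes 0.05 s, during which the arm holds its last target.

## Task

Check the depth of the sloping socket on the red frame node: take the gauge rod from its cradle, push it into the socket until its brass collar stops against the mouth, then draw it right out. Finish still holding the rod in the gripper, level and still, with its banded tip about 10 cm above the middle of the white reading disc. Leave the jar, the red offcut and the wrench where they are.

Things in the scene. Friction and masses are not known exactly. Their poses are not given: they have to be found in the camera images.
- gauge: gauge rod, about 0.12 kg, level in the cradle at the start. Origin on its axis mid-handle (grip here); x along the axis to the tip, z up as it lies. Yellow 18 mm square handle, x = -50 to 35 mm (sides facing +y, -y free for fingers from x = -34 to 33); brass collar, 34 mm diameter, x = 35 to 43; steel shank, 10 mm diameter, x = 43 to 133, coloured bands near its tapered tip
- gauge_tip (a point): point at the end of the shank, on the axis, 133 mm from the gauge's origin along its x
- gauge_collar (a point): centre of the collar's front face (the one that stops on the socket's mouth), on the axis, 43 mm from the gauge's origin along its x
- cradle: fixed wooden cradle holding the gauge rod level, axis 60 mm above the bench. Origin on the bench under the gauge's starting origin, x as the gauge's. Base 150 x 50 x 10 mm; two slotted posts, 12 mm thick along x, 40 mm wide, at x = -43 mm (handle rests in it, top 61 mm high) and x = 66 mm (shank rests in it, top 65 mm high). The rod lifts straight up out of them
- node: fixed red steel frame node: base plate 150 x 90 x 8 mm on the bench, gussets and struts carrying the sloping socket tube. Origin on the bench; the mouth's centre is at x = 10, y = 0, z = 115 mm in its frame. At yaw 0 the mouth faces +x (away from the robot) and up. Nothing on the node rises above the tube
- socket: the sloping red tube of the node, fixed to it, bare metal rim. Origin at the centre of the mouth, z along the tube's axis out of the mouth, sloping up 40 degrees above level. Outside diameter 32 mm, bore 17 mm, bore 107 mm deep (the collar stops on the rim before the tip reaches the bottom).
- disc: fixed white reading disc on the bench, 120 mm diameter, 4 mm thick, small grey spot in the middle; origin at the centre of its underside
- jar: bystander: loose white jar with yellow lid, 68 mm diameter, 85 mm high, origin at the centre of its underside
- offcut: bystander: loose red square bar offcut with a white end, 160 x 25 x 25 mm along its x, origin at the centre of its underside
- wrench: bystander: loose steel wrench, about 170 mm long along its x, lying flat; origin at its underside
There are look-alikes about, which are no part of the job. Leave any orange look-alike of the cradle alone. Several things have the shape of the disc; the one meant has the colours described above.

How it is judged:
By the outcome, as a careful person would: the job done as asked, in the order asked, and still so for the second after the job is handed in, while the arm keeps its last pose, push and grip.
It also fails if it takes over 50 s, if anything falls off the work surface, if the arm or the gripper's body presses on something with over 40 N, if the wrist force passes 120 N, or if a joint passes its speed limit or range.

## Working session

There is one attempt and no reset: what is moved stays moved. The work goes in short steps, Python scripts to look and compute and a tool call to move; the robot and the scene stay as the last step left them, time stands still between calls to the robot, and variables do not carry over. Pictures are saved under pics/ and viewed, and the job is handed in when it is done.

Besides the shell and the picture viewer there is one more tool, called after ">>>" in YAML: its name, and indented under it one key for each argument. drive_tool: Moves the arm, as the interface text tells. Its arguments: {"type":"object","properties":{"rows":{"type":"array","items":{"type":"number"}},"newtons":{"type":"number"}},"required":["rows"]}

```bash
mkdir -p pics; ls; python3 - <<'E'
from rig import r, grab_frame, camera_params
import cv2
s=r.sense();print(s)
for n in("side","top","wrist"):
    cv2.imwrite(f"pics/{n}0.png",grab_frame(n)[:,:,::-1]); print(n,camera_params(n))
E
```

```text
pics
{'clock': 0.0, 'qpos': array([ 1.09960489e+00,  3.53673748e-01,  1.63414247e+00,  2.18631962e-05,
        1.15517462e+00, -2.36389770e-03]), 'qvel': array([ 0.00017184, -0.00027194,  0.00119371,  0.00031228, -0.0016348 ,
       -0.00037346]), 'joint_efforts': array([ 2.15900756e-03, -6.05248404e+01, -3.42063475e+01,  1.02521249e-04,
        9.23588901e-03, -4.33168748e-05]), 'eef_pos': array([282.15895226, 557.15255126, 230.54211706]), 'tcp_rot': array([-1.58745607,  1.569398  , -2.05629244]), 'contact_force': array([ 0.12853764, -0.06765162, -0.33950084]), 'wrist_torque': array([-0.04283136, -0.04820285,  0.01025057]), 'opening': 1.003977780903004}
side {'vertical_fov': 53.307714367057315, 'cx': 321.2169340980513, 'cy': 199.3076691737063, 'pose': array([[-9.95484566e-01, -5.17742710e-02,  7.95606905e-02,
         5.01221657e+02],
       [-9.48910823e-02,  5.20865853e-01, -8.48348069e-01,
         8.61789319e+02],
       [ 2.48215584e-03, -8.52067009e-01, -5.23426835e-01,
         5.99385408e+02],
       [ 0.00000000e+00,  0.00000000e+00,  0.00000000e+00,
         1.00000000e+00
[... 201 characters left out ...]
9720043e-01,  1.76106985e-02, -1.58018592e-02,
         8.58882510e+01],
       [ 1.22317252e-02, -1.87019800e-01, -9.82279990e-01,
         1.20803052e+03],
       [ 0.00000000e+00,  0.00000000e+00,  0.00000000e+00,
         1.00000000e+00]])}
wrist {'vertical_fov': 61.80312181376114, 'cx': 317.57557732487334, 'cy': 203.82127737778356, 'tool_from_camera': array([[-1.00002499e-04, -2.72517095e-01,  9.62150936e-01,
        -1.43207245e+02],
       [ 9.99999881e-01, -4.86309844e-04, -3.38047361e-05,
        -2.06706141e-01],
       [ 4.77115840e-04,  9.62150818e-01,  2.72517111e-01,
        -6.82310456e+01],
       [ 0.00000000e+00,  0.00000000e+00,  0.00000000e+00,
         1.00000000e+00]])}
```

View pics/top0.png

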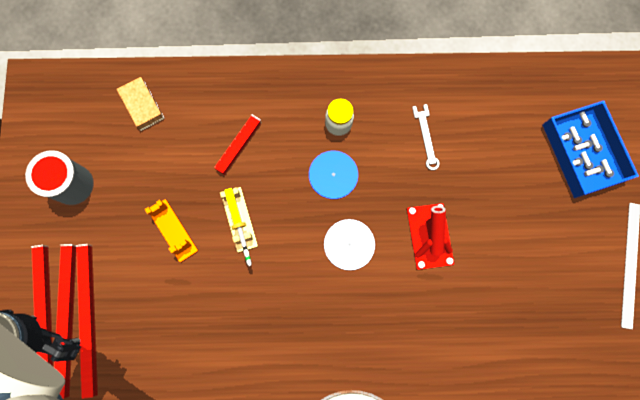

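View pics/side0.png

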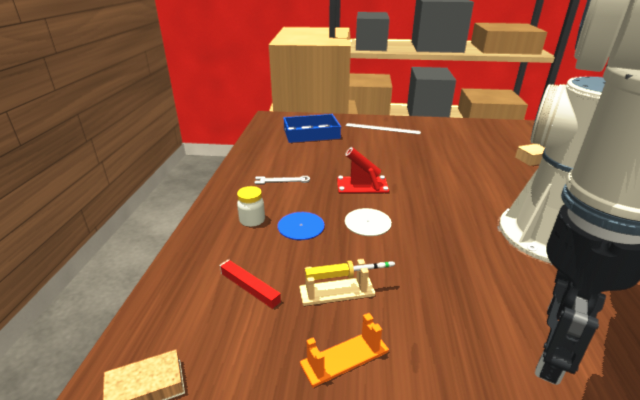

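View pics/wrist0.png

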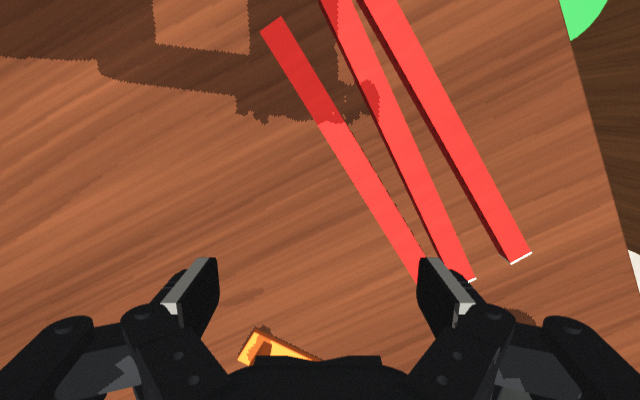

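The top view shows the gauge (handle near (234,208), tip near (249,265), pointing toward the robot), the node (mouth near (438,209)), and the white disc at (349,244). The blue disc and the orange cradle are look-alikes. Next I'll measure these.

```bash
cat > h.py <<'E'
import numpy as np, cv2
from rig import r, grab_frame, camera_params
from scipy.spatial.transform import Rotation as R
def T_tool(s):
    T=np.eye(4);T[:3,:3]=R.from_euler('xyz',s['tcp_rot']).as_matrix();T[:3,3]=s['eef_pos'];return T
class Cam:
    def __init__(s,n,st=None):
        p=camera_params(n);s.f=200/np.tan(np.radians(p['vertical_fov']/2));s.cx=p['cx'];s.cy=p['cy']
        s.T=p['pose'] if n!='wrist' else T_tool(st)@p['tool_from_camera']
    def ray(s,u,v):
        d=s.T[:3,:3]@np.array([(u-s.cx)/s.f,(v-s.cy)/s.f,1]);return s.T[:3,3],d/np.linalg.norm(d)
    def plane(s,u,v,z):
        o,d=s.ray(u,v);return o+d*(z-o[2])/d[2]
    def proj(s,P):
        q=s.T[:3,:3].T@(np.asarray(P,float)-s.T[:3,3]);return q[:2]/q[2]*s.f+[s.cx,s.cy]
def tri(rays):
    A=np.zeros((3,3));b=np.zeros(3)
    for o,d in rays:
        M=np.eye(3)-np.outer(d,d);A+=M;b+=M@o
    P=np.linalg.solve(A,b);return P,[np.linalg.norm(np.cross(P-o,d)) for o,d in rays]
def tool_delta(s,Tt):
    "shift and rotvec(deg) in tool axes from state s to target 4x4"
    D=np.linalg.inv(T_tool(s))@Tt
    return D[:3,3],np.degrees(R.from_matrix(D[:3,:3]).as_rotvec())
E
python3 - <<'E'
import cv2
a=cv2.imread('pics/top0.png')
def c(x0,y0,w,h,k,a=a):return cv2.resize(a[y0:y0+h,x0:x0+w],None,fx=k,fy=k,interpolation=cv2.INTER_CUBIC)
b=cv2.imread('pics/side0.png')
cv2.imwrite('pics/tg.png',c(205,180,70,95,6))
cv2.imwrite('pics/tn.png',c(395,190,75,90,6))
cv2.imwrite('pics/sg.png',c(290,250,115,60,6,b))
cv2.imwrite('pics/sn.png',c(325,140,75,60,8,b))
E
```

```text
(no output)
```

View pics/tg.png

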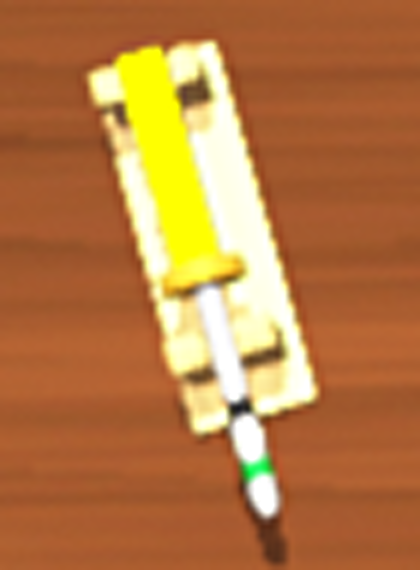

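View pics/tn.png

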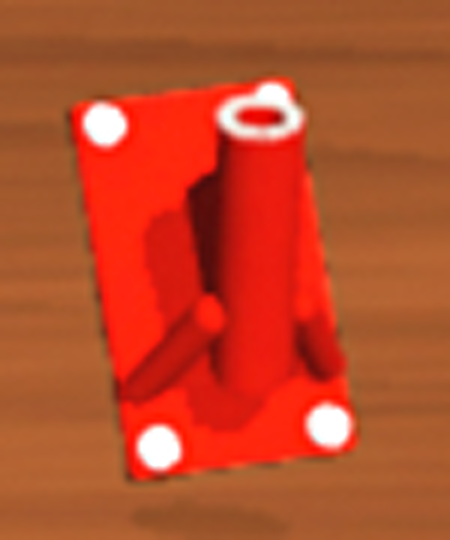

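View pics/sg.png

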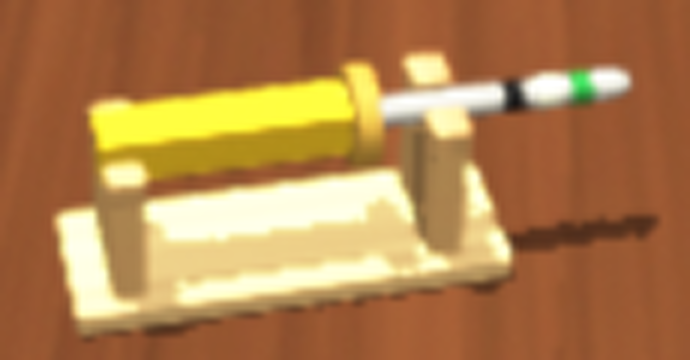

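View pics/sn.png

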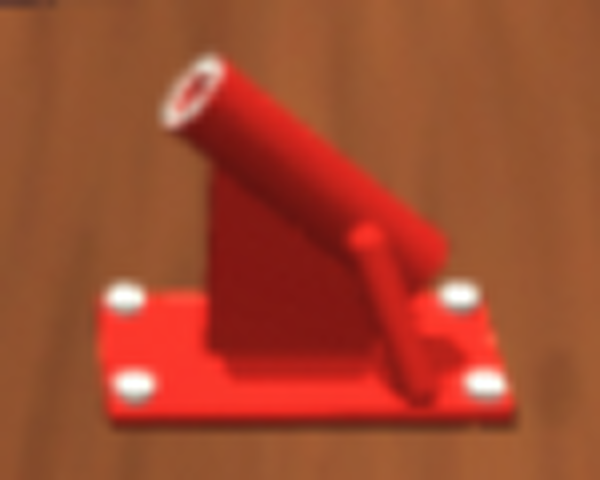

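```bash
cat > m.py <<'E'
from h import *
t=Cam('top');s=Cam('side')
tn=lambda u,v:(u/6+395-.4,v/6+190-.4); tg=lambda u,v:(u/6+205-.4,v/6+180-.4)
sn=lambda u,v:(u/8+325-.4,v/8+140-.4); sg=lambda u,v:(u/6+290-.4,v/6+250-.4)
print('mouth',tri([t.ray(*tn(260,118)),s.ray(*sn(194,92))]),t.plane(*tn(260,118),115))
B=[t.plane(*tn(*p),11) for p in[(105,125),(272,100),(160,447),(328,425)]]
B=np.array(B);print('bolts',B.round(1).tolist(),B.mean(0))
BS=np.array([s.plane(*sn(*p),11) for p in[(125,297),(134,385),(459,295),(485,383)]]);print('boltsS',BS.round(1).tolist(),BS.mean(0))
x=B[0]+B[1]-B[2]-B[3];print('yaw',np.degrees(np.arctan2(x[1],x[0])))
x=BS[0]+BS[1]-BS[2]-BS[3];print('yawS',np.degrees(np.arctan2(x[1],x[0])))
tip=tri([t.ray(*tg(266,512)),s.ray(*sg(628,80))]);print('tip',tip, t.plane(*tg(266,512),60))
g=tri([t.ray(*tg(258,469)),s.ray(*sg(582,86))]);print('green',g)
k=tri([t.ray(*tg(239,408)),s.ray(*sg(515,95))]);print('black',k)
e=[t.plane(*tg(*p),69) for p in[(118,60),(163,50),(217,255),(172,265)]];print('handle',np.round(e,1).tolist())
a=(e[0]+e[1])/2;b=(e[2]+e[3])/2
print('handle mid',(a+b)/2,np.linalg.norm(a-b)); 
for q in (b-a,t.plane(*tg(266,512),60)-a): print('yaw',np.degrees(np.arctan2(q[1],q[0])))
for n in('top','side'):
  im=cv2.imread(f'pics/{n}0.png'); hsv=cv2.cvtColor(im,cv2.COLOR_BGR2HSV)
  m=cv2.inRange(hsv,(0,0,150),(180,60,255)); nn,l,st,c=cv2.connectedComponentsWithStats(m)
  for i in range(1,nn):
    if st[i,4]>200 and 300<c[i][0]<420: print(n,st[i],c[i],(t if n=='top' else s).plane(*c[i],4))
E
python3 m.py
```

```text
mouth (array([ 521.5907876 , -197.00331952,  114.98029573]), [np.float64(1.0289351219656184), np.float64(1.0289351219654888)]) [ 522.62951256 -197.1208046   115.        ]
bolts [[539.3, -161.5, 11.0], [548.3, -229.4, 11.0], [410.3, -176.1, 11.0], [417.7, -242.9, 11.0]] [ 478.90725776 -202.46387322   11.        ]
boltsS [[544.6, -231.2, 11.0], [537.5, -163.0, 11.0], [415.3, -245.8, 11.0], [408.0, -177.4, 11.0]] [ 476.36025803 -204.33816254   11.        ]
yaw 6.185293336015761
yawS 6.388460881962505
tip (array([411.56342322, 223.93107181,  62.42156697]), [np.float64(0.9800429922875081), np.float64(0.9800429922875711)]) [412.70552743 224.05064899  60.        ]
green (array([427.47886255, 227.18887081,  61.31271297]), [np.float64(1.3093213014500835), np.float64(1.3093213014500633)])
black (array([450.44019775, 234.42128224,  61.66014415]), [np.float64(1.4348796152612247), np.float64(1.4348796152612908)])
handle [[585.5, 280.4, 69.0], [589.2, 263.2, 69.0], [509.3, 242.0, 69.0], [505.8, 258.9, 69.0]]
handle mid [547.43247797 261.12909703  69.        ] 82.6408037596277
yaw -165.0018097046086
yaw -164.7013216570717
top [    0     0   640   119 29238] [307.006601    28.96785006] [1022.77889382   83.55438183    4.        ]
top [ 324  219   51   51 2070] [349.02318841 244.22705314] [461.37136144  -7.48751683   4.        ]
top [322 391  59   9 316] [351.50316456 396.51582278] [116.19307723  -2.04361491   4.        ]
side [346 123  75  11 229] [383.4279476  128.21834061] [ 394.30228281 -672.47754238    4.        ]
side [345 208  46  28 997] [367.67903711 221.68104313] [460.11095358  -3.85870119   4.        ]
side [315 279  43  11 262] [335.52671756 284.2480916 ] [528.89972567 236.21653775   4.        ]
```

```bash
cat >> h.py <<'E'
def pose_rod(origin,yaw,down,tilt,gx=0):
    """tool pose for gauge origin, rod heading yaw(deg), tip sloping down (deg), finger lean tilt (deg) towards tip; rod grasp at gx"""
    y,a,t=np.radians([yaw,down,tilt]);h=np.array([np.cos(y),np.sin(y),0]);k=np.array([0,0,1.])
    d=np.cos(a)*h-np.sin(a)*k; u=np.sin(a)*h+np.cos(a)*k
    x=-np.cos(t)*u+np.sin(t)*d; z=-np.cos(t)*d-np.sin(t)*u
    T=np.eye(4);T[:3,0]=x;T[:3,2]=z;T[:3,1]=np.cross(z,x);T[:3,3]=np.asarray(origin,float)+gx*d+19*x
    return T
E
python3 - <<'E'
from h import *
s=r.sense();np.set_printoptions(precision=2,suppress=True)
print(T_tool(s))
T=pose_rod([541,259,170],-165,0,20);print(T);print(tool_delta(s,T))
E
```

```text
[[ -0.     0.45   0.89 282.23]
 [ -0.     0.89  -0.45 557.24]
 [ -1.    -0.     0.   230.74]
 [  0.     0.     0.     1.  ]]
[[ -0.33  -0.26   0.91 534.72]
 [ -0.09   0.97   0.24 257.32]
 [ -0.94   0.    -0.34 152.15]
 [  0.     0.     0.     1.  ]]
(array([  78.75, -153.4 ,  360.76]), array([-41.44,  19.08,  -7.25]))
```

>>> drive_tool:
  rows: [10,-19,45,-5,2.5,-1,100,20,-38,90,-10,5,-2,100,30,-58,135,-15,7,-3,100,40,-77,180,-20,9.5,-3.5,100,50,-96,225,-26,12,-4.5,100,60,-115,270,-31,14,-5.5,100,70,-134,315,-36,16.5,-6.5,100,79,-153,361,-41.4,19.1,-7.2,100,79,-153,361,-41.4,19.1,-7.2,100,79,-153,361,-41.4,19.1,-7.2,100]

```text
clock: 1.4
eef_pos: [534.7, 257.7, 151.6]
tcp_rot: [3.139, 1.221, -2.884]
contact_force: [-0.0, -1.0, -0.7]
opening: 0.998
```

```bash
python3 - <<'E'
from h import *
s=r.sense();np.set_printoptions(precision=3,suppress=True)
print(s['clock'],s['qpos'],s['contact_force']);print(T_tool(s))
T=pose_rod([541,259,170],-165,0,20);print(tool_delta(s,T))
cv2.imwrite('pics/w1.png',grab_frame('wrist')[:,:,::-1]);c=Cam('wrist',s)
d=np.array([np.cos(np.radians(-165)),np.sin(np.radians(-165)),0])
for k in(-50,35,43,133): print(k,c.proj(np.array([541,259,60])+k*d))
E
```

```text
1.4 [ 0.415  0.576  1.515  0.055  1.396 -1.434] [-0.044 -0.987 -0.734]
[[ -0.331  -0.257   0.908 534.679]
 [ -0.087   0.967   0.241 257.721]
 [ -0.939   0.001  -0.343 151.552]
 [  0.      0.      0.      1.   ]]
(array([-0.538, -0.4  , -0.261]), array([-0.106, -0.045, -0.089]))
-50 [318.107 327.41 ]
35 [317.782 211.047]
43 [317.752 200.395]
133 [317.426  83.921]
```

View pics/w1.png

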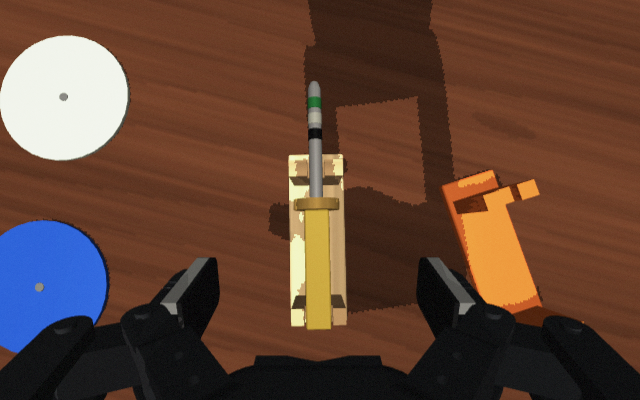

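The wrist view shows the rod close to where predicted: tip at (314,82), collar at about (316,203), handle end at (318,329). It needs about 0.8° more yaw and 1.5 mm toward the tip.

```bash
python3 - <<'E'
from h import *
s=r.sense();np.set_printoptions(precision=2,suppress=True)
for z in(110,60): print(tool_delta(s,pose_rod([539.7,258.3,z],-164.2,0,20)))
E
```

```text
(array([56.64, -1.39, 19.16]), array([-0.8 , -0.02, -0.35]))
(array([103.62,  -1.44,  36.28]), array([-0.8 , -0.02, -0.35]))
```

>>> drive_tool:
  rows: [28,-1,9.5,-0.8,0,-0.3,100,57,-1.4,19,-0.8,0,-0.3,100,80,-1.4,28,-0.8,0,-0.3,100,94,-1.4,33,-0.8,0,-0.3,100,103.6,-1.4,36.3,-0.8,0,-0.3,100,103.6,-1.4,36.3,-0.8,0,-0.3,100,103.6,-1.4,36.3,-0.8,0,-0.3,100]
  newtons: 60

```text
clock: 2.33
eef_pos: [533.9, 256.9, 42.9]
tcp_rot: [3.139, 1.223, -2.869]
contact_force: [0.5, -0.8, -0.3]
opening: 1.003
```

>>> drive_tool:
  rows: [0,0,0,0,0,0,40,0,0,0,0,0,0,15,0,0,0,0,0,0,5,0,0,0,0,0,0,5,0,0,0,0,0,0,5,0,0,0,0,0,0,5,0,0,0,0,0,0,5,0,0,0,0,0,0,5]
  newtons: 60

```text
clock: 3.32
eef_pos: [534.0, 256.9, 43.1]
tcp_rot: [3.139, 1.223, -2.869]
contact_force: [0.5, 0.2, 5.0]
opening: 0.199
```

```bash
python3 - <<'E'
from h import *
s=r.sense();np.set_printoptions(precision=3,suppress=True)
print(s);print(tool_delta(s,pose_rod([539.7,258.3,60],-164.2,0,20)))
cv2.imwrite('pics/w2.png',grab_frame('wrist')[:,:,::-1])
E
```

```text
{'clock': 3.325, 'qpos': array([ 0.417,  0.702,  1.567,  0.052,  1.218, -1.456]), 'qvel': array([ 0.   ,  0.001, -0.   ,  0.001,  0.002, -0.   ]), 'joint_efforts': array([  0.395, -71.193, -24.056,   0.336,   1.436,  -0.031]), 'eef_pos': array([534.044, 256.888,  43.118]), 'tcp_rot': array([ 3.139,  1.223, -2.869]), 'contact_force': array([0.487, 0.172, 5.006]), 'wrist_torque': array([-0.141,  0.036, -0.018]), 'opening': 0.19945278638038644}
(array([ 1.143, -0.183, -0.3  ]), array([ 0.006,  0.064, -0.055]))
```

View pics/w2.png

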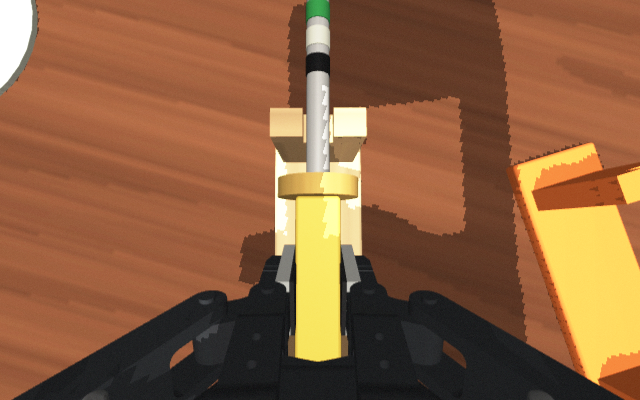

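>>> drive_tool:
  rows: [-9.4,0,-3.4,0,0,0,5,-28,0,-10,0,0,0,5,-56,0,-20.5,0,0,0,5,-94,0,-34,0,0,0,5,-132,0,-48,0,0,0,5,-150,0,-54.6,0,0,0,5,-150,0,-54.6,0,0,0,5,-150,0,-54.6,0,0,0,5]

```text
clock: 4.38
eef_pos: [533.2, 256.4, 201.4]
tcp_rot: [3.14, 1.221, -2.868]
contact_force: [-0.4, 0.2, -1.0]
opening: 0.198
```

```bash
python3 - <<'E'
from h import *
s=r.sense();np.set_printoptions(precision=3,suppress=True)
print(s)
for n in('wrist','top','side'):
  cv2.imwrite(f'pics/{n}3.png',grab_frame(n)[:,:,::-1])
# where the nominal rod would be
c=Cam('wrist',s);t=Cam('top');sd=Cam('side');T=T_tool(s);th=np.radians(20)
u=-np.cos(th)*T[:3,0]-np.sin(th)*T[:3,2]; d=np.sin(th)*T[:3,0]-np.cos(th)*T[:3,2];o=T[:3,3]-19*T[:3,0]
print(o,d,u)
for k in(-50,35,43,133):print(k,[q.proj(o+k*d).round(1) for q in(c,t,sd)])
P=tuple(sd.proj(o).astype(int));a=cv2.imread('pics/side3.png');x0,y0=P[0]-50,max(P[1]-50,0)
cv2.imwrite('pics/s3c.png',cv2.resize(a[y0:y0+100,x0:x0+150],None,fx=5,fy=5,interpolation=cv2.INTER_CUBIC));print(x0,y0)
P=tuple(t.proj(o).astype(int));a=cv2.imread('pics/top3.png');x0,y0=P[0]-50,P[1]-30
cv2.imwrite('pics/t3c.png',cv2.resize(a[y0:y0+120,x0:x0+100],None,fx=5,fy=5,interpolation=cv2.INTER_CUBIC));print(x0,y0)
E
```

```text
{'clock': 4.375, 'qpos': array([ 0.417,  0.525,  1.483,  0.049,  1.48 , -1.442]), 'qvel': array([ 0.001,  0.013,  0.003, -0.   ,  0.003, -0.001]), 'joint_efforts': array([  0.002, -72.506, -33.124,   0.29 ,   2.189,   0.001]), 'eef_pos': array([533.212, 256.377, 201.414]), 'tcp_rot': array([ 3.14 ,  1.221, -2.868]), 'contact_force': array([-0.381,  0.247, -1.041]), 'wrist_torque': array([ 0.008, -0.257, -0.014]), 'opening': 0.19770384891073542}
[539.482 258.138 219.263] [-0.962 -0.272  0.001] [ 0.001 -0.     1.   ]
-50 [array([319.4, 407.7]), array([216. , 172.3]), array([303.8, 206.1])]
35 [array([319.3, 197.7]), array([227. , 212.2]), array([350.4, 201.7])]
43 [array([319.2, 178.9]), array([228.1, 216. ]), array([354.7, 201.2])]
133 [array([319.1, -22.5]), array([240.2, 259.7]), array([402.1, 196.7])]
281 153
172 165
```

View pics/s3c.png

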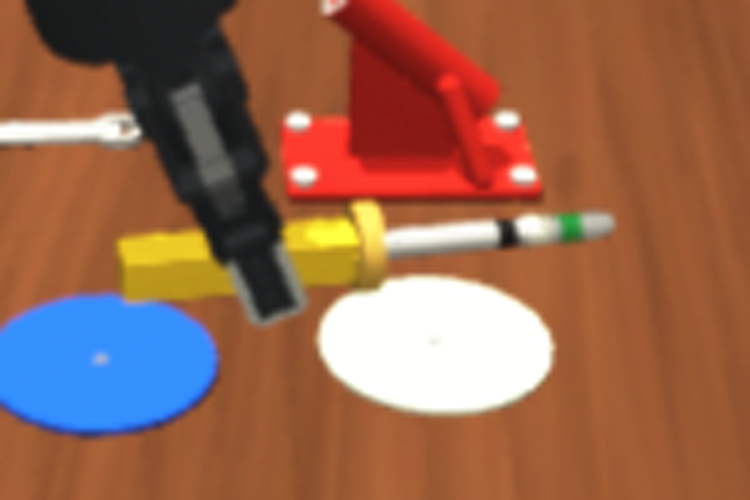

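View pics/t3c.png

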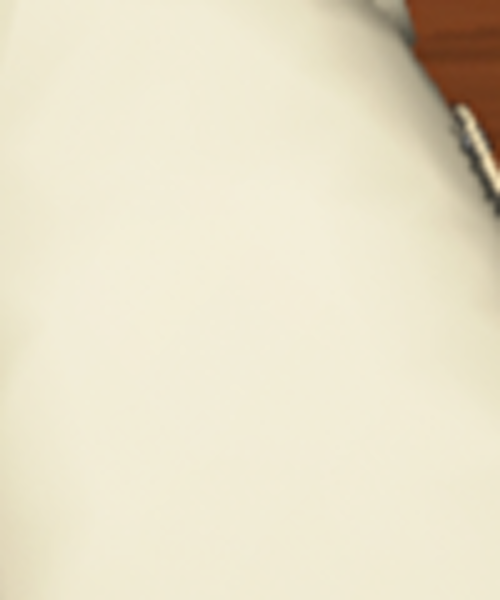

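View pics/wrist3.png

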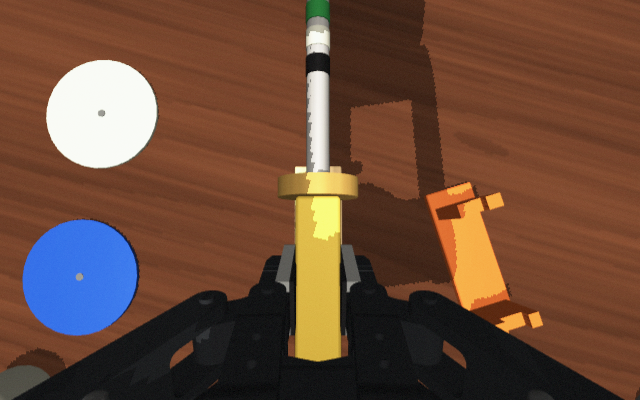

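```bash
cat > plan.py <<'E'
from h import *
np.set_printoptions(precision=2,suppress=True)
M=np.array([522,-197,115.]);Y=6.3
def axis(Y,e=40):
    return np.array([np.cos(np.radians(Y))*np.cos(np.radians(e)),np.sin(np.radians(Y))*np.cos(np.radians(e)),np.sin(np.radians(e))])
def ins(gap,M=M,Y=Y,lat=0,up=0,down=40,tilt=20):
    "tip gap mm outside mouth plane (gap=-90: collar seated)"
    a=axis(Y);l=np.array([-np.sin(np.radians(Y)),np.cos(np.radians(Y)),0]);
    return pose_rod(M+(133+gap)*a+lat*l+up*np.cross(a,l),Y-180,down,tilt)
E
python3 - <<'E'
from plan import *
s=r.sense();Tc=camera_params('wrist')['tool_from_camera'];c=Cam('wrist',s)
for name,T in (('a',ins(40,lat=60)),('b',ins(-10,lat=60,up=70)),('c',ins(-10,lat=0,up=80)),('d',ins(-40,lat=50,up=80)),('e',ins(-40,lat=50,up=80,down=20)),('f',ins(-60,lat=50,up=100,down=20))):
  c.T=T@Tc;print(name,T[:3,3],c.proj(M),tool_delta(s,T))
E
```

```text
a [ 653.6  -122.11  208.35] [ 186.23 -106.38] (array([ -11.35, -396.95,    9.56]), array([  9.68, -40.  ,  -0.02]))
b [ 570.81 -131.25  229.83] [226.28  72.72] (array([  -3.3 , -383.21,  -74.98]), array([  9.68, -40.  ,  -0.02]))
c [ 571.   -191.59  237.49] [318.55  79.51] (array([  -4.95, -441.33,  -92.86]), array([  9.68, -40.  ,  -0.02]))
d [ 542.67 -144.41  218.21] [244.31 122.78] (array([  18.14, -388.23,  -99.78]), array([  9.68, -40.  ,  -0.02]))
e [ 536.21 -145.13  217.06] [251.53 177.42] (array([  21.42, -387.16, -105.4 ]), array([  9.4 , -20.04,   1.63]))
f [ 508.21 -148.22  219.53] [254.1  212.48] (array([  28.65, -382.52, -132.35]), array([  9.4 , -20.04,   1.63]))
```

>>> drive_tool:
  rows: [0,-30,-6,1,-2,0,5,0,-80,-15,2,-6,0,5,0,-130,-25,3,-11,0,5,0,-185,-36,4.5,-17,0,5,-1,-240,-47,6,-24,0,5,-2,-295,-58,7.5,-31,0,5,-3,-350,-68,9,-37,0,5,-3,-383,-75,9.7,-40,0,5,-3,-383,-75,9.7,-40,0,5,-3,-383,-75,9.7,-40,0,5]

```text
clock: 5.78
eef_pos: [570.1, -130.8, 228.8]
tcp_rot: [0.004, 1.224, 0.113]
contact_force: [-0.3, -0.2, -1.6]
opening: 0.202
```

```bash
python3 - <<'E'
from plan import *
s=r.sense()
print(s['clock'],s['qpos'],s['qvel'],s['eef_pos'],s['contact_force']);print(tool_delta(s,ins(-10,lat=60,up=70)))
import json;np.save('s4.npy',T_tool(s))
cv2.imwrite('pics/wrist4.png',grab_frame('wrist')[:,:,::-1]);print(r.sense()['eef_pos'])
cv2.imwrite('pics/side4.png',grab_frame('side')[:,:,::-1])
E
```

```text
5.775 [-0.31  0.15  1.97  0.21  0.72 -2.13] [ 0.02  0.   -0.01  0.   -0.   -0.  ] [ 570.14 -130.82  228.84] [-0.29 -0.15 -1.63]
(array([-0.72, -0.5 ,  0.92]), array([-0.06, -0.1 , -0.06]))
[ 570.44 -130.31  228.99]
```

View pics/wrist4.png

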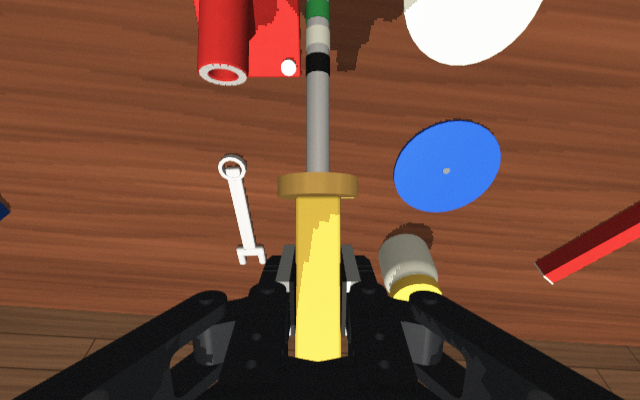

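View pics/side4.png

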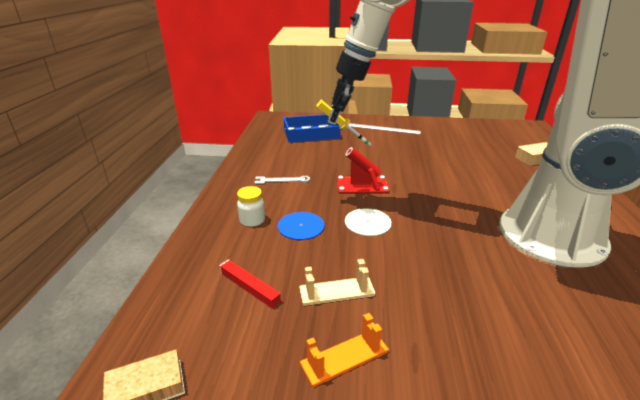

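```bash
cat > mouth.py <<'E'
from plan import *
def mouth_px(im,box):
    x0,y0,x1,y1=box;a=im[y0:y1,x0:x1];hsv=cv2.cvtColor(a,cv2.COLOR_BGR2HSV)
    m=cv2.inRange(hsv,(0,0,110),(180,70,255))
    n,l,st,c=cv2.connectedComponentsWithStats(m);i=1+np.argmax(st[1:,4])
    cs,_=cv2.findContours((l==i).astype('u1'),cv2.RETR_EXTERNAL,cv2.CHAIN_APPROX_NONE)
    e=cv2.fitEllipse(max(cs,key=len));return (e[0][0]+x0,e[0][1]+y0),e[1],e[2]
if __name__=='__main__':
    im=cv2.imread('pics/wrist4.png');e=mouth_px(im,(190,58,255,92));print(e)
    s={};c=Cam('wrist',r.sense());c.T=np.load('s4.npy')@camera_params('wrist')['tool_from_camera']
    print(c.proj(M));a=axis(Y)
    # gap along ray on plane through axis-coordinate of M (mouth plane normal a)
    o,d=c.ray(*e[0]);print('on z=115',o+d*(115-o[2])/d[2])
    t=Cam('top');sd=Cam('side')
    rays=[t.ray(438.3-.4,209.7-.4),sd.ray(349.25-.4,151.5-.4),(o,d)]
    print(tri(rays))
    for yy in (20,50,90,110,140):
        g=im[yy-2:yy+3,295:345].astype(int).mean(0)
        print(yy,g.sum(1).astype(int).tolist()) if yy==140 else None
E
python3 mouth.py
python3 - <<'E'
import cv2
a=cv2.imread('pics/wrist4.png')
cv2.imwrite('pics/w4c.png',cv2.resize(a[0:220,190:370],None,fx=4,fy=2.7,interpolation=cv2.INTER_CUBIC))
E
```

```text
((222.4481086730957, 74.51710891723633), (19.79318618774414, 47.359130859375), 98.33927917480469)
[224.87  73.6 ]
on z=115 [ 522.75 -198.59  115.  ]
(array([ 521.96, -197.76,  114.81]), [np.float64(0.9126921609172295), np.float64(1.414059440775734), np.float64(1.1400887215455835)])
140 [259, 261, 259, 262, 264, 261, 257, 263, 260, 263, 259, 256, 345, 376, 390, 411, 429, 441, 454, 466, 479, 493, 501, 503, 492, 486, 472, 464, 451, 437, 411, 388, 362, 316, 238, 240, 243, 241, 242, 241, 239, 245, 241, 239, 241, 239, 238, 235, 241, 237]
```

View pics/w4c.png

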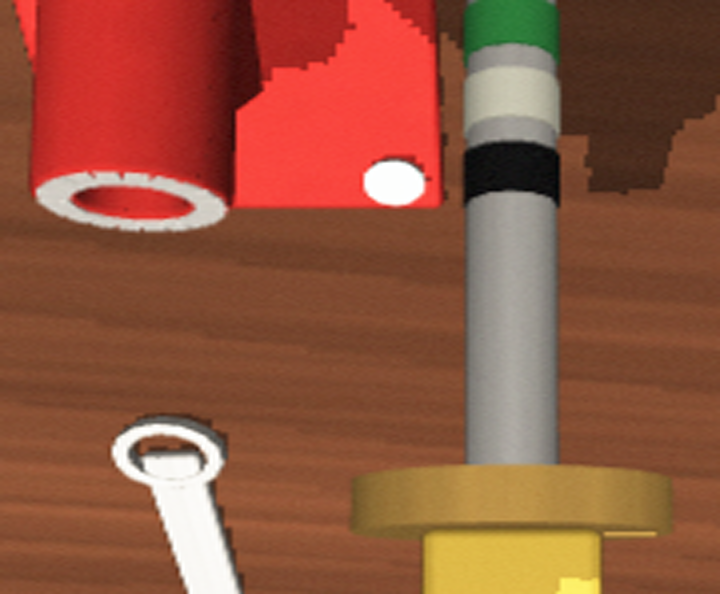

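```bash
sed -i 's/522,-197,115/522,-198,115/' plan.py; python3 - <<'E'
from plan import *
s=r.sense()
for g in(40,15): print(tool_delta(s,ins(g)))
E
```

```text
(array([ 47.81, -62.3 ,  71.14]), array([ 0.03, -0.07, -0.07]))
(array([ 56.39, -62.3 ,  47.66]), array([ 0.03, -0.07, -0.07]))
```

>>> drive_tool:
  rows: [10,-13,16,0,0,0,5,24,-31,36,0,0,0,5,40,-52,60,0,0,0,5,48,-62.3,71,0,0,0,5,52,-62.3,60,0,0,0,5,56.4,-62.3,47.7,0,0,0,5,56.4,-62.3,47.7,0,0,0,5,56.4,-62.3,47.7,0,0,0,5]

```text
clock: 6.88
eef_pos: [641.0, -184.7, 192.8]
tcp_rot: [0.002, 1.222, 0.113]
contact_force: [1.2, -1.3, -0.7]
opening: 0.203
```

```bash
cat > chk.py <<'E'
from plan import *
import sys
n=sys.argv[1]
s=r.sense()
print(s['clock'],s['qpos'],s['eef_pos'],s['contact_force'],s['wrist_torque'],s['opening'])
T=T_tool(s);th=np.radians(20);d=np.sin(th)*T[:3,0]-np.cos(th)*T[:3,2];o=T[:3,3]-19*T[:3,0]
tip=o+133*d;a=axis(Y);q=tip-M;l=np.array([-np.sin(np.radians(Y)),np.cos(np.radians(Y)),0])
print('tip',tip,'gap',q@a,'lat',q@l,'up',q@np.cross(a,l))
for k in('side','top'):
  im=grab_frame(k)[:,:,::-1];c=Cam(k);p=c.proj(tip).astype(int);x0,y0=p[0]-45,p[1]-40
  print(k,'tip px',(c.proj(tip)-[x0,y0])*8,'mouth px',(c.proj(M)-[x0,y0])*8,x0,y0)
  cv2.imwrite(f'pics/{k}_{n}.png',cv2.resize(im[y0:y0+72,x0:x0+95],None,fx=8,fy=8,interpolation=cv2.INTER_CUBIC))
E
python3 chk.py 5
```

```text
6.875 [-0.36  0.32  1.83  0.25  0.7  -2.21] [ 641.01 -184.72  192.8 ] [ 1.21 -1.27 -0.67] [ 0.    0.18 -0.02] 0.2028828739785684
tip [ 533.25 -196.66  125.22] gap 15.251023560030664 lat 0.10048367481201384 up 0.5492271038808131
side tip px [364.71 325.12] mouth px [395.01 350.85] 299 107
top tip px [364.48 325.21] mouth px [362.8  372.33] 393 163
```

View pics/side_5.png

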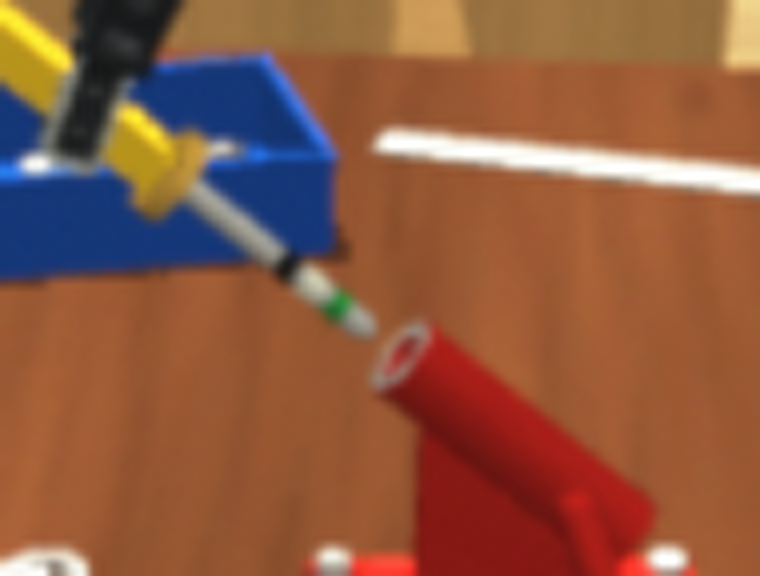

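View pics/top_5.png

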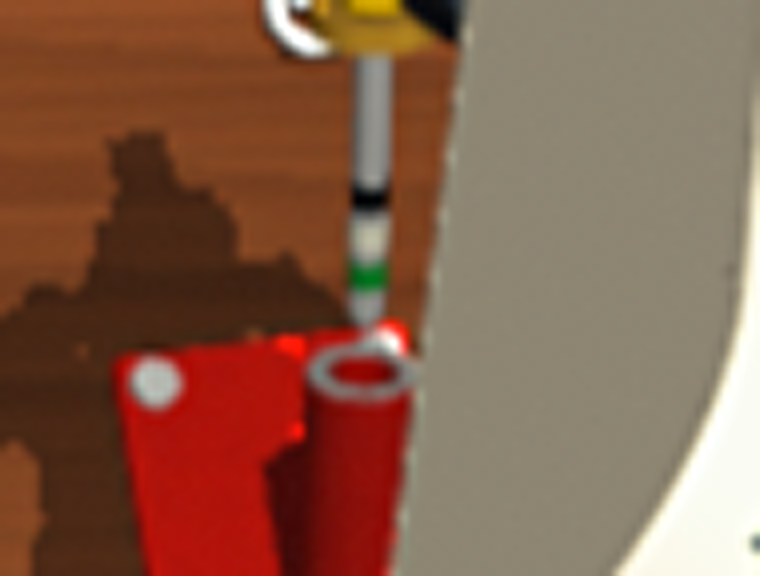

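Side view: tip at (372,329), mouth at (402,356). Top view: tip at (365,322), mouth at (361,372). Both match the prediction to under a pixel, so I'll start inserting gently.

>>> drive_tool:
  rows: [3.4,-0.3,-9,0,0,0,5,6.8,-0.3,-18.5,0,0,0,5,9.5,-0.3,-25,0,0,0,5,12.5,-0.3,-32.5,0,0,0,5,15.4,-0.3,-41,0,0,0,5,15.4,-0.3,-41,0,0,0,5]

```text
clock: 7.72
eef_pos: [607.5, -188.8, 163.8]
tcp_rot: [0.003, 1.223, 0.114]
contact_force: [0.7, -0.7, -1.6]
opening: 0.203
```

```bash
python3 chk.py 6
```

```text
7.725 [-0.39  0.31  1.91  0.29  0.63 -2.28] [ 607.54 -188.75  163.79] [ 0.72 -0.65 -1.59] [-0.09  0.27 -0.04] 0.2029937409200787
tip [ 499.72 -200.65   96.3 ] gap -29.20600590143052 lat -0.18474299779734515 up 0.0989952266607193
side tip px [366.37 325.26] mouth px [307.01 278.85] 310 116
top tip px [360.86 326.82] mouth px [362.8  236.33] 393 180
```

View pics/side_6.png

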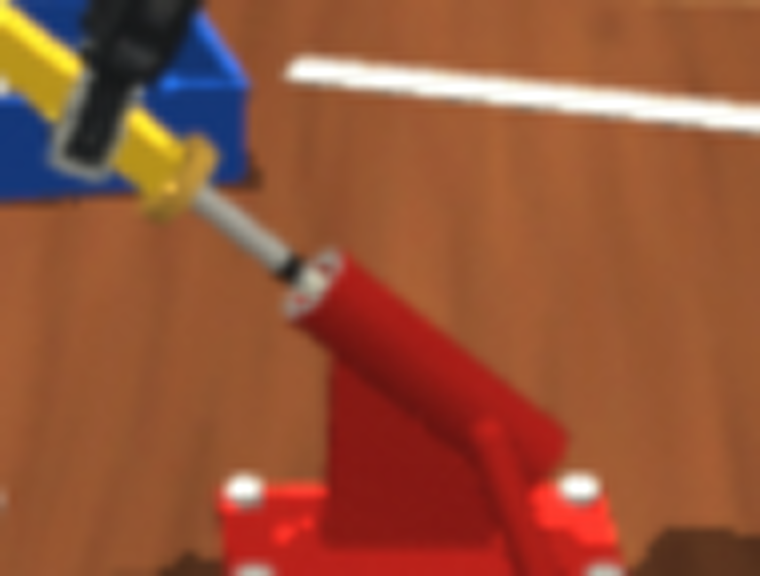

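The tip is in the bore and there is no contact force.

>>> drive_tool:
  rows: [4,0,-11,0,0,0,5,8,0,-22,0,0,0,5,12,0,-33,0,0,0,5,16,0,-44,0,0,0,5,19.5,0,-53.5,0,0,0,5,19.5,0,-53.5,0,0,0,5]

```text
clock: 8.57
eef_pos: [564.3, -193.7, 127.3]
tcp_rot: [0.003, 1.223, 0.113]
contact_force: [0.1, 0.0, -0.9]
opening: 0.194
```

>>> drive_tool:
  rows: [0.7,0,-1.9,0,0,0,5,1.4,0,-3.8,0,0,0,5,1.4,0,-3.8,0,0,0,5]

```text
clock: 8.95
eef_pos: [562.1, -194.2, 125.3]
tcp_rot: [0.001, 1.221, 0.111]
contact_force: [3.3, 0.2, -0.0]
opening: 0.197
```

```bash
python3 chk.py 7
```

```text
8.95 [-0.44  0.32  2.02  0.36  0.53 -2.41] [ 562.06 -194.23  125.29] [ 3.26  0.22 -0.05] [ 0.19 -0.25  0.01] 0.19722483881194083
tip [ 454.37 -206.09   57.59] gap -89.07826665932437 lat -0.618960324773468 up -0.19282388883959278
side tip px [363.91 322.74] mouth px [187.01 182.85] 325 128
top tip px [364.7  320.38] mouth px [370.8   52.33] 392 203
```

View pics/side_7.png

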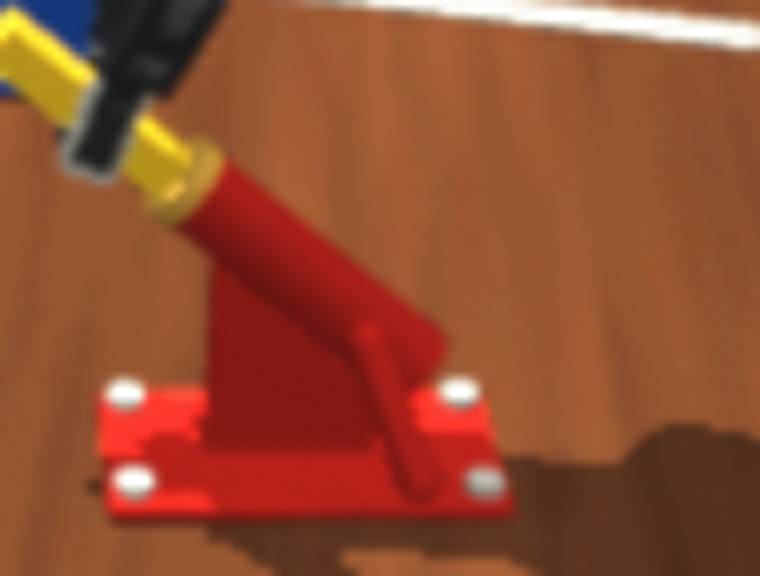

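>>> drive_tool:
  rows: [0.3,0,-0.9,0,0,0,5,0.6,0,-1.8,0,0,0,5,0.6,0,-1.8,0,0,0,5]

```text
clock: 9.43
eef_pos: [562.1, -194.4, 125.3]
tcp_rot: [-0.0, 1.219, 0.109]
contact_force: [6.3, 4.8, 5.6]
opening: 0.2
```

>>> drive_tool:
  rows: [0.5,0,-1.4,0,0,0,5,1.0,0,-2.8,0,0,0,5,1.0,0,-2.8,0,0,0,5,1.0,0,-2.8,0,0,0,5]

```text
clock: 9.93
eef_pos: [562.2, -194.8, 125.3]
tcp_rot: [-0.003, 1.214, 0.106]
contact_force: [7.8, 7.0, 8.1]
opening: 0.202
```

```bash
python3 chk.py 8; python3 -c "
from plan import *
s=r.sense();f=s['contact_force'];print(f@axis(Y),np.linalg.norm(f))
cv2.imwrite('pics/wrist8.png',grab_frame('wrist')[:,:,::-1])"
```

```text
9.925 [-0.44  0.32  2.03  0.37  0.52 -2.42] [ 562.21 -194.79  125.27] [7.85 7.02 8.06] [ 1.12 -1.23  0.12] 0.20200291135681442
tip [ 454.99 -206.58   56.81] gap -89.14706751909476 lat -1.1767086120730137 up -1.159352878095218
side tip px [362.06 323.94] mouth px [187.01 182.85] 325 128
top tip px [365.6  326.48] mouth px [370.8   60.33] 392 202
12.390704117939949 13.641833026687117
```

View pics/side_8.png

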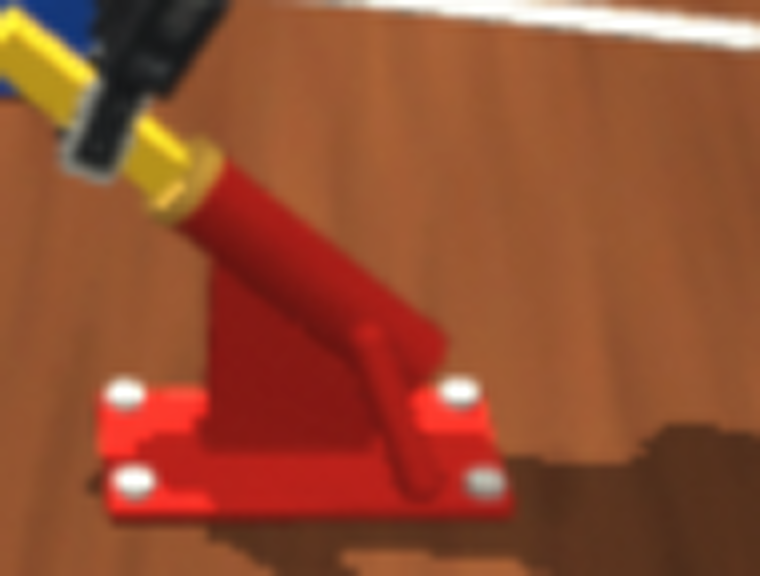

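View pics/wrist8.png

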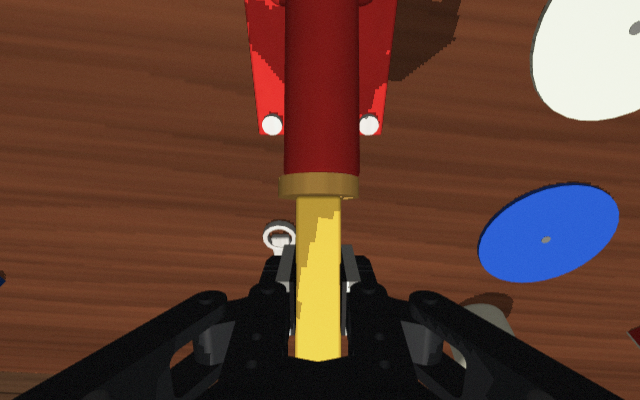

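The collar sits flush on the rim in both views, with 12 N axial force and the arm stalled at 89.1 mm depth. Now to draw it out.

```bash
python3 - <<'E'
from plan import *
s=r.sense()
for g in(-86,-40,25,60): print(g,*tool_delta(s,ins(g)))
E
```

```text
-86 [-1.18  1.2   2.76] [-0.03  0.44  0.08]
-40 [-16.58   1.2   46.1 ] [-0.03  0.44  0.08]
25 [-38.34   1.2  107.35] [-0.03  0.44  0.08]
60 [-50.06   1.21 140.33] [-0.03  0.44  0.08]
```

>>> drive_tool:
  rows: [-1.2,1,2.8,0,0.4,0,5,-5,0.8,13.5,0,0.4,0,5,-10,0.8,28,0,0.4,0,5,-16.6,0.8,46,0,0.4,0,5,-23.5,0.8,66,0,0.4,0,5,-31,0.8,87,0,0.4,0,5,-38.3,0.8,107,0,0.4,0,5,-50,0.8,140,0,0.4,0,5,-50,0.8,140,0,0.4,0,5]

```text
clock: 11.2
eef_pos: [678.2, -181.7, 223.7]
tcp_rot: [-0.01, 1.217, 0.1]
contact_force: [0.6, 0.8, -1.4]
opening: 0.2
```

```bash
python3 chk.py 9; python3 - <<'E'
from plan import *
s=r.sense();cv2.imwrite('pics/wrist9.png',grab_frame('wrist')[:,:,::-1])
D=np.array([460.8,-5.7,104.])
for yaw in(-173.7,-160,170,180):
  y=np.radians(yaw);h=np.array([np.cos(y),np.sin(y),0])
  print(yaw,*tool_delta(s,pose_rod(D-133*h,yaw,0,20)), *tool_delta(s,pose_rod(D-133*h+[0,0,80],yaw,0,20)))
E
```

```text
11.2 [-0.34  0.33  1.73  0.21  0.76 -2.15] [ 678.15 -181.73  223.7 ] [ 0.64  0.8  -1.38] [-0.06  0.25  0.  ] 0.19968334796847853
tip [ 570.77 -193.76  155.54] gap 63.54886062510231 lat -1.140661082360787 up -0.4039249860218356
side tip px [365.63 325.65] mouth px [499.01 430.85] 286 97
top tip px [364.66 326.18] mouth px [354.8  532.33] 394 143
-173.7 [ 103.28  198.08 -108.96] [-0.03 39.99  0.06] [ 28.1  198.   -81.62] [-0.03 39.99  0.06]
-160 [ 102.01  228.04 -112.35] [-14.01  39.78   0.06] [ 26.83 227.96 -85.01] [-14.01  39.78   0.06]
170 [ 101.58  162.58 -113.74] [16.6  39.72  0.06] [ 26.4  162.49 -86.39] [16.6  39.72  0.06]
180 [ 103.03  184.2  -109.68] [ 6.4  39.95  0.06] [ 27.85 184.12 -82.34] [ 6.4  39.95  0.06]
```

View pics/side_9.png

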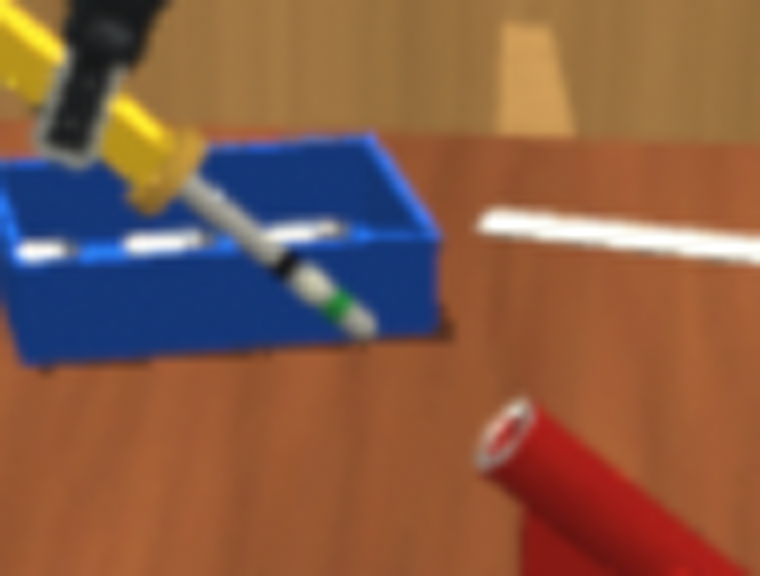

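View pics/wrist9.png

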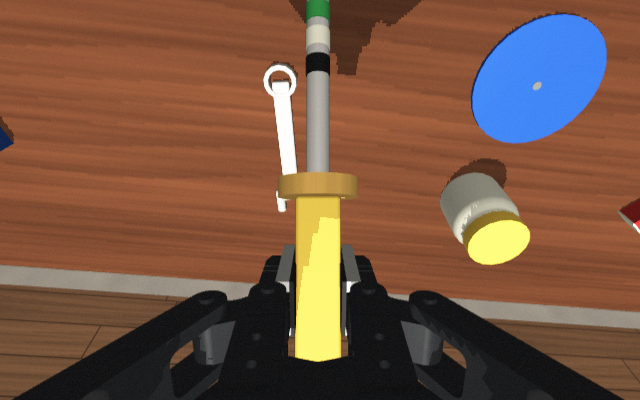

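```bash
python3 - <<'E'
from plan import *
t=Cam('top');sd=Cam('side')
print('jar',t.plane(340,110,85),sd.plane(250,193,85))
# disc spot via wrist/top/side
for n,c,b in(('top0',t,(324,219,375,270)),('side0',sd,(345,206,391,236))):
  a=cv2.imread(f'pics/{n}.png');hsv=cv2.cvtColor(a,cv2.COLOR_BGR2HSV);m=cv2.inRange(hsv,(0,0,150),(180,60,255));q=np.zeros_like(m);q[b[1]:b[3],b[0]:b[2]]=m[b[1]:b[3],b[0]:b[2]]
  cs,_=cv2.findContours(q,cv2.RETR_EXTERNAL,cv2.CHAIN_APPROX_NONE);e=cv2.fitEllipse(max(cs,key=len));print(n,e,c.plane(*e[0],4))
E
```

```text
jar [768.2    9.85  85.  ] [761.55  15.57  85.  ]
top0 ((349.01922607421875, 244.2177734375), (50.06360626220703, 50.81694793701172), 136.79190063476562) [461.39  -7.48   4.  ]
side0 ((367.665771484375, 221.68409729003906), (26.34736442565918, 45.67324447631836), 95.14002990722656) [460.15  -3.84   4.  ]
```

>>> drive_tool:
  rows: [4,20,-8,0.6,3,0,5,8,50,-22,1.6,10,0,5,12,85,-38,3,18,0,5,17,120,-54,4,26,0,5,23,155,-70,5.4,34,0,5,28,184,-82.3,6.4,40,0,5,28,184,-82.3,6.4,40,0,5,28,184,-82.3,6.4,40,0,5]

```text
clock: 12.35
eef_pos: [586.4, -6.4, 165.2]
tcp_rot: [-3.139, 1.22, -3.139]
contact_force: [0.2, 0.0, -1.8]
opening: 0.202
```

```bash
python3 - <<'E'
from plan import *
s=r.sense();print(s['clock'],s['qpos'],s['eef_pos'],s['contact_force'])
cv2.imwrite('pics/wrist10.png',grab_frame('wrist')[:,:,::-1])
c=Cam('wrist',s)
for D in([460.8,-5.7,4],):print(c.proj(D))
# spot estimate from w1
w=Cam('wrist',s);T1=np.array([[-.331,-.257,.908,534.679],[-.087,.967,.241,257.721],[-.939,.001,-.343,151.552],[0,0,0,1]])
w.T=T1@camera_params('wrist')['tool_from_camera'];print('w1 spot',w.plane(63.5,97,4))
E
```

```text
12.35 [-0.01  0.56  1.52 -0.    1.42 -1.58] [586.43  -6.45 165.19] [ 0.16  0.02 -1.76]
[318.99 115.55]
w1 spot [462.15  -8.94   4.  ]
```

View pics/wrist10.png

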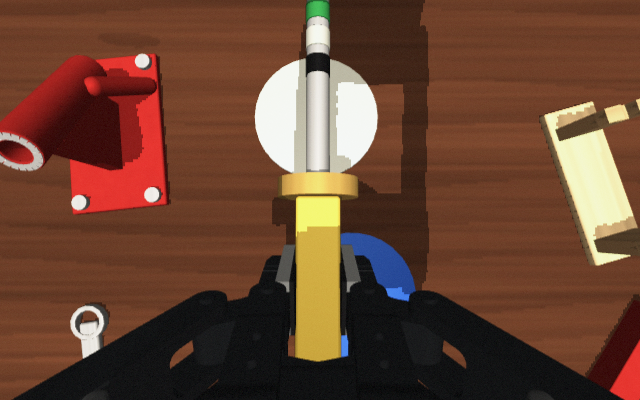

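The wrist view shows the white disc spanning columns 255–377, centred near (316,116), with the rod over it at column 318. I'll use a disc centre of about (461,-7).

```bash
python3 - <<'E'
from plan import *
s=r.sense();print(s['eef_pos'],s['clock'])
for z in(144,104):print(*tool_delta(s,pose_rod(np.array([461,-7,z])+[133,0,0],180,0,20)))
E
```

```text
[586.58  -6.69 165.72] 12.4
[36.86 -0.27 14.43] [-0.06 -0.04  0.04]
[74.44 -0.23 28.13] [-0.06 -0.04  0.04]
```

>>> drive_tool:
  rows: [12,0,4.5,0,0,0,5,30,0,11.5,0,0,0,5,50,-0.2,19,0,0,0,5,66,-0.2,25,0,0,0,5,74.5,-0.2,28,0,0,0,5,74.5,-0.2,28,0,0,0,5,74.5,-0.2,28,0,0,0,5,74.5,-0.2,28,0,0,0,5]

```text
clock: 13.4
eef_pos: [587.9, -6.9, 86.8]
tcp_rot: [-3.139, 1.222, -3.14]
contact_force: [0.1, -0.3, -0.9]
opening: 0.196
```

```bash
python3 - <<'E'
from plan import *
s=r.sense();print(s['clock'],s['eef_pos'],s['qvel'],s['contact_force'])
T=T_tool(s);th=np.radians(20);d=np.sin(th)*T[:3,0]-np.cos(th)*T[:3,2];o=T[:3,3]-19*T[:3,0];tip=o+133*d
print('d',d,'tip',tip)
for k in('side','top'):
  im=grab_frame(k)[:,:,::-1];c=Cam(k);p=c.proj(tip).astype(int);x0,y0=p[0]-75,p[1]-40
  cv2.imwrite(f'pics/{k}_full11.png',im)
  print(k,(c.proj(tip)-[x0,y0])*6,(c.proj(o-50*d)-[x0,y0])*6,'disc',(c.proj([461,-7,4])-[x0,y0])*6,x0,y0)
  cv2.imwrite(f'pics/{k}_11.png',cv2.resize(im[y0:y0+95,x0:x0+130],None,fx=6,fy=6,interpolation=cv2.INTER_CUBIC))
E
```

```text
13.4 [587.88  -6.95  86.83] [-0.  0.  0.  0. -0. -0.] [ 0.11 -0.28 -0.86]
d [-1.  0. -0.] tip [461.37  -6.85 104.61]
side [454.39 244.5 ] [ 17.83 222.64] disc [440.   443.89] 294 147
top [450.76 240.88] [ 434.99 -242.62] disc [430.95 272.32] 277 199
```

View pics/side_11.png

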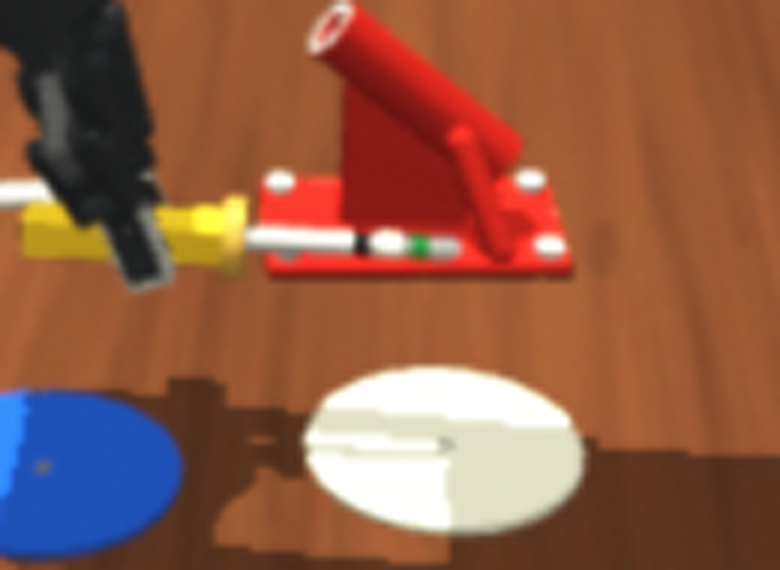

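View pics/side_full11.png

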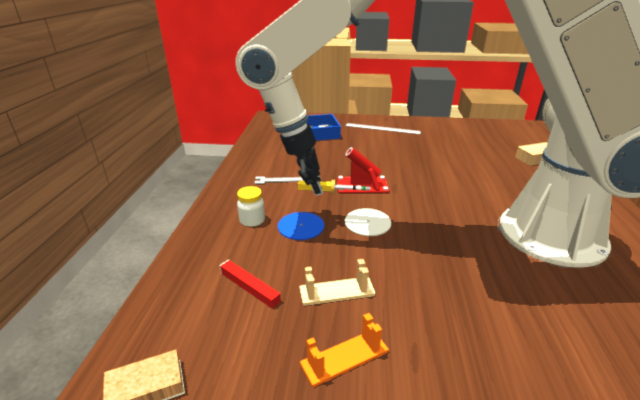

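View pics/top_11.png

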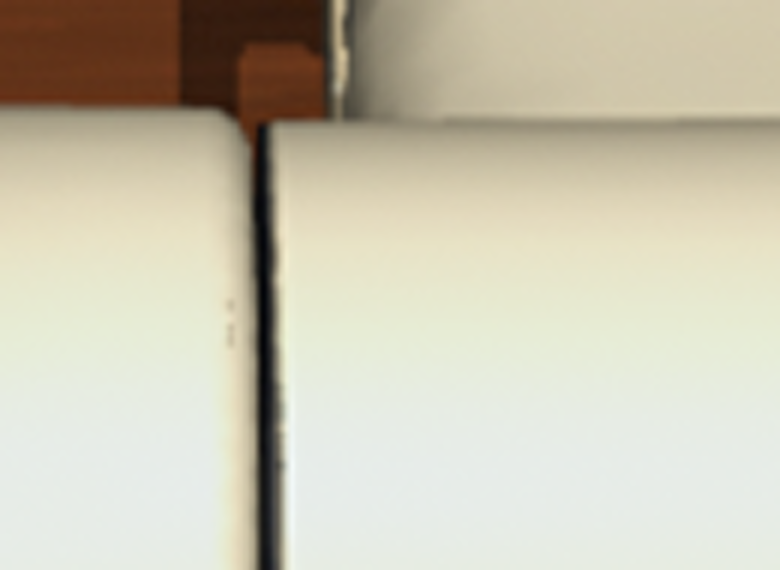

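Side view: tip at (459,247), spot at (445,444), within a pixel of the prediction. The rod is level to about 0.7° and the arm is still. The jar, offcut and wrench haven't moved, so I'm handing in.

```bash
python3 -c "
from rig import sign_off
print(sign_off())"
```

```text
the job is handed in; nothing more can be done
None
```

The depth check is done and handed in at about 13.5 s of the 50 s allowed. I took the gauge rod from the cradle, pushed it into the red socket until the collar stopped on the rim, drew it right out, and finished holding it over the white disc.

- **In the socket:** the arm stalled at about 89 mm by its own position, against 90 mm nominal. The axial push was about 12 N, and the collar was flush with the rim in the side and wrist views.
- **Drawn out:** the side view showed the tip clear of the mouth, with no sign of the rod slipping in the grip.
- **Final pose, from the arm's position and the rod's nominal place in the grip:** the tip is at about (461, -7, 105) mm, so 10 cm above the disc top. The arm was still, with no contact force.
- **What disagreed:** the cameras put the disc centre 2–5 mm apart in y (-4 to -9), and I used -7. The side view suggests the rod may be off level by about 0.7°.
- **What I couldn't check:** the arm hid the rod from the top camera at the end, so the final check rests on the side view.
- **Bystanders:** the jar, offcut and wrench looked unmoved in the side view.

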